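# Unload the jar holder

## Task

Lift the retaining bar straight up out of the two open brackets at the front of the jar holder and lay it down, without dropping it, on the bench clear of the holder. Then slide the two capped jars out through the holder's open front, without picking them up or tipping them, so that they stand upright on the bench just outside it. Leave the open, capless jar where it stands in the holder, and do not disturb the other things on the bench.

Things in the scene. Friction and masses are not known exactly. Their poses are not given: they have to be found in the camera images.
- holder: low grey comb-shaped jar holder, fixed. Origin: centre of the underside, on the bench; z up; open front faces its -x (to the robot's left), lanes run along x. x -55 to +61 mm, y +-108; no floor: the jars stand and slide on the bench. Three lanes, centres y = -58, 0, +58 mm, 53 mm wide between rails whose tops are 15 mm above the bench; rear lip 11 mm high at x = 58. A jar is wholly out when its origin is beyond x = -78 mm.
- bracket_a (a point): aluminium U bracket at the holder's front corner on its +y side (far from the robot) (holder x = -34, y = +101 mm): centre of the slot's seat, 36 mm above the bench. Slot open at the top, 27 mm wide along x; cheeks rise to 56 mm above the bench; bracket 40 mm long in x, 10 mm wide in y.
- bracket_b (a point): the same for the like bracket on the holder's -y side, nearer the robot (y = -101 mm).
- bar: loose steel retaining bar, 0.18 kg: 230 mm long (y), 24 wide (x), 10 thick; bow handle at its middle. Origin: centre of underside, z up. Starts level in the bracket slots, along the holder's y, underside 36 mm above the bench, 1.5 mm play in x; must rise 20 mm to clear. Jar fronts stand 4 to 20 mm behind it. Stands stably on its flat underside, handle up.
- bar_grip (a point): centre of the handle's level grip: a square rod 12 x 12 mm, 68 mm long along the bar's y, 70 mm above the bar's underside, on two legs at y = +-29 mm; can be taken across the bar's x from above.
- bar_end_a (a point): point at the bar's +y end (112 mm from its middle), half way up its thickness.
- bar_end_b (a point): point at the bar's -y end (112 mm from its middle), half way up its thickness.
- jar_a: capped clear glass sample jar with a wide black screw cap, 61 mm tall, 45 mm across the cap (body 43 mm), about 80 g, standing upright in one of the holder's three lanes at the start (which lane varies). Origin: centre of its underside, z up. It slides upright when pushed low or flat against its whole side; a push on the cap alone tips it over.
- jar_b: capped clear glass sample jar with a wide black screw cap, 61 mm tall, 45 mm across the cap (body 43 mm), about 80 g, standing upright in one of the holder's three lanes at the start (which lane varies). Origin: centre of its underside, z up. It slides upright when pushed low or flat against its whole side; a push on the cap alone tips it over.
- open_jar: open glass sample jar without cap, 43 mm across, 54 mm tall, standing in the remaining lane; must stay there. Origin: centre of its underside, z up.
- spare_jar: another capped jar (61 mm tall, 45 mm across) standing on the bench outside the holder, to the right; a bystander. Origin: centre of its underside.
- cap: black jar cap lying on the bench near its front edge, to the right, 45 mm across, 16 mm high; a bystander. Origin: centre of its underside.
- timer: small white timer, 58 x 62 x 20 mm, lying on the left; a bystander. Origin: centre of its underside.
- marker: marker pen lying on the left, 131 mm long along its y, 16 mm thick; a bystander. Origin: centre of its underside.
- vial: small vial with black cap, 22 mm across, 56 mm tall, standing on the left; a bystander. Origin: centre of its underside.
- tape: roll of tape lying flat, 72 mm across, 19 mm high, on the left; a bystander. Origin: centre of its underside.
Mind the look-alikes: they are no part of the job. What is shaped like the jar_a but yellow is not meant.

How it is judged (in metres and radians):
On the way, in this order (a step that is already met when the one before it is completed fails the run):
1. the retaining bar is out of its brackets and lies on the bench clear of the holder (height (world z) of bar below 0.02 m and height (world z) of each of bar_end_a, bar_end_b below 0.03 m and horizontal distance between bar and holder above 0.12 m and contact force between the fingers and bar below 0.1 N), for 0.2 s.
2. both capped jars stand on the bench, wholly out of the holder's front (x of jar_a in the frame of holder between -0.25 and -0.077 m and y of jar_a in the frame of holder between -0.16 and 0.16 m and angle between each of jar_a, jar_b's own z axis and vertical below 0.08 rad and height (world z) of each of jar_a, jar_b below 0.01 m and x of jar_b in the frame of holder between -0.25 and -0.077 m and y of jar_b in the frame of holder between -0.16 and 0.16 m), for 0.2 s.
At the end, for the whole second after the job is handed in: the bar rests on the bench (ends below 30 mm), its middle over 120 mm from the holder's middle; both capped jars rest upright (0.08 rad) on the bench, 77 to 250 mm ahead of the holder's middle, within 160 mm sideways; the open jar stands upright in the holder (all of step 2 and height (world z) of bar below 0.02 m and height (world z) of each of bar_end_a, bar_end_b below 0.03 m and horizontal distance between bar and holder above 0.12 m and linear speed of each of bar, jar_a, jar_b below 0.03 m/s and x of open_jar in the frame of holder between -0.02 and 0.045 m and angle between open_jar's own z axis and vertical below 0.1 rad); the robot touches nothing.
It fails at once if a jar of the holder is tipped by more than 0.45 rad (angle between any of jar_a, jar_b, open_jar's own z axis and vertical above 0.45 rad).
It fails at once if a capped jar is picked up (its origin more than 25 mm above the bench) (height (world z) of any of jar_a, jar_b above 0.025 m).
It fails at once if the open jar is moved by more than 20 mm (distance of open_jar from where it was at the start of the episode above 0.02 m).
It fails at once if the bar is dropped: it comes down to the bench (origin below 30 mm) at more than 0.8 m/s (height (world z) of bar below 0.03 m and linear speed of bar above 0.8 m/s).
It fails at once if a bystander is moved by more than 30 mm (distance of any of spare_jar, cap, timer, marker, vial, tape from where it was at the start of the episode above 0.03 m).
It also fails if it takes over 61 s, if anything falls off the work surface, if the arm or the gripper's body presses on something with over 40 N, if the wrist force passes 120 N, or if a joint passes its speed limit or range.

## Robot

A 6-joint arm with a two-finger parallel gripper is mounted at the origin on a cart in front of the work surface, level with it; the furniture and walls round the work are solid. World frame = base frame: x ahead of the robot, y to its left, z up, the work surface at z = 0. Lengths are in mm, angles in rad, forces in N, time in s.
With the tool pointing down it reaches from about 350 to 875 mm from the base axis. Payload 4.2 kg.
Tool frame: the origin (TCP) lies between the finger pads; the fingertips stand 8 mm ahead of it and the grasp point (between the pads) lies 11 mm behind it; z points along the fingers, y is the line along which they close (so a half turn about z gives the same grasp; the last joint's range is limited). The gripper opens to 85 mm and grips with 20 to 120 N. Pads are 22 mm wide; open, the fingers measure 114 mm over their backs; the gripper's body (76 mm by 85 mm) begins 54 mm behind the grasp point. The pads swing forward as they close: fully open they stand 13 mm farther back than shut.
Start: joints at [0.259, 0.385, 0.008, 0, -1.194, -0.259], TCP at [624.979, 0.025, 239.312] pointing down, gripper open.
Joint ranges: [-3.14, 3.14], [-1.21, 2.06], [-1.07, 1.41], [-3.16, 2.05], [-2.99, -0.16], [-3.1, 3.1]. Speed limits (rad/s): [2.79, 2.79, 3.14, 3.14, 3.14, 3.14].

## Interface

Orientations are given as a unit quaternion [x, y, z, w].
In Python, from bench import read_state, get_image, camera_params, job_done gives the robot as it stands.
- The arm moves only by the tool drive_tool, never from a script. Its argument "moves" is a list that holds one entry, the list of rows, each a list of 7 numbers: the shift along the tool's x, y, z in m, then the turn, a rotation vector about the tool's x, y, z in rad, then the closure in counts, from 0 (fully open) to 255 (shut). A call has 1 to 8 rows; each row shifts and turns the commanded pose from where the row before left it, along the tool's axes as they then stand; what a row does not reach is not made up. A row lasts 1/12 s, in which the tool goes at most 41.7 mm and 7.16 degrees, less where a joint would pass 70% of its speed; a pose out of reach is approached as far as the arm can. A call is refused whole if a number of a shift passes 0.0417 or a number of a turn 0.125, either way. A call with a gripper value outside its range is refused whole. The fingers move at their own pace and stop on an object; the grip force is fixed at half the most. Time passes only in rows, so rows that do not move let the fingers close. It gives the time, the measured TCP pose, the force and the opening at its end, in the units of the state.
- read_state(): the state, without advancing time (a new reading comes with each control period).
- get_image(name): name is "scene" or "side" or "wrist"; returns the picture (384x512x3 uint8, blue, green, red); there is no depth.
- camera_params(name): a dict with "mtx" (3x3 intrinsics, pixels), "extrinsics" (4x4, takes a point from camera to world coordinates). Camera axes: x right, y up, looking along -z (the intrinsics and any distortion apply to the point x, -y, -z); pixel columns grow to the right and rows downward; lengths in mm; the calibration is good to about 2 mm. A picture is of the moment at which its call begins: read the wrist's pose just before it. camera_params takes no time and is no camera call; for the wrist camera it gives the pose at the moment of the call.
- job_done(): hands the job in, once; it reports no verdict.
The state is a dict: "clock": time; "joints": joint angles; "joint_vel": joint speeds; "joint_efforts": joint torques, N m; "position": TCP position; "ee_rot": TCP orientation; "contact_force": force on the tool from outside, world axes, zero at the start; "wrist_torque": the same for the moment, N m; "gripper_width": finger opening in mm.
Only numpy, scipy, OpenCV 4.12 (cv2) and the standard library are available. Lean on these libraries where they do the work, as an engineer would, in place of code of your own. Each camera call takes 0.05 s, during which the arm holds its last target. There are 200 camera calls.

## Working session

There is one attempt and no reset: what is moved stays moved. The work goes in short steps, Python scripts to look and compute and a tool call to move; the robot and the scene stay as the last step left them, time stands still between calls to the robot, and variables do not carry over. Pictures are saved under pics/ and viewed, on a budget of 10 in all, crops included, one or two more only if the job needs it, and the job is handed in when it is done.

Besides the shell and the picture viewer there is one more tool, called after "Call:" as name(argument=value, ...), one argument or row to a line, values as JSON. drive_tool: Moves the arm, as the interface text tells. Its arguments: {"type":"object","properties":{"moves":{"type":"array"}},"required":["moves"]}

```bash
mkdir -p pics
cat > h.py <<'E'
import numpy as np, cv2
from bench import read_state,get_image,camera_params,job_done
def ray(name,u,v,P=None):
    P=P or camera_params(name); K=np.array(P["mtx"]);T=np.array(P["extrinsics"])
    d=np.linalg.inv(K)@[u,v,1]; d=T[:3,:3]@[d[0],-d[1],-d[2]]
    return T[:3,3],d
def onz(name,u,v,z,P=None):
    o,d=ray(name,u,v,P); return o+d*(z-o[2])/d[2]
def proj(name,p,P=None):
    P=P or camera_params(name); K=np.array(P["mtx"]);T=np.array(P["extrinsics"])
    c=T[:3,:3].T@(np.array(p)-T[:3,3]); q=K@[c[0],-c[1],-c[2]]; return q[:2]/q[2]
E
python3 - <<'E'
from h import *
s=read_state();print(s)
for n in("scene","side","wrist"):
    P=camera_params(n);print(n,P)
    cv2.imwrite(f"pics/{n}0.png",get_image(n))
a=[cv2.imread(f"pics/{n}0.png") for n in("scene","wrist")]
E
```

```text
{'clock': 0.0, 'joints': array([ 2.58584303e-01,  3.85581767e-01,  6.62179941e-03, -5.28030867e-04,
       -1.19396251e+00, -2.58623732e-01]), 'joint_vel': array([-0.00097419,  0.00030079,  0.00157027, -0.00090728,  0.00023049,
        0.00105062]), 'joint_efforts': array([-9.55001960e-04, -3.92286408e+01,  1.88399577e+01,  4.18616563e+00,
       -4.72148502e-03,  8.27910434e-07]), 'position': array([6.24439725e+02, 1.97594438e-02, 2.38200442e+02]), 'ee_rot': array([-0.70702353,  0.70718918,  0.0007466 , -0.00079558]), 'contact_force': array([ 0.19915822, -0.50417656,  0.44924594]), 'wrist_torque': array([-0.0232216 , -0.05245739,  0.00448596]), 'gripper_width': 85.27808828155872}
scene {'mtx': array([[367.78542943,   0.        , 265.79065171],
       [  0.        , 367.78542943, 193.60487578],
       [  0.        ,   0.        ,   1.        ]]), 'extrinsics': array([[ 8.82590953e-01,  3.41964980e-01, -3.22634719e-01,
         9.72108659e+01],
       [-4.69974889e-01,  6.23460045e-01, -6.24836919e-01,
        -7.09222782e+02],
       [-1.25224885e-02,  7.03105628e-01,  7.10975149e-01
[... 463 characters left out ...]
2],
       [-2.14458629e-02,  8.64955386e-01,  5.01390323e-01,
         6.23534092e+02],
       [ 0.00000000e+00,  0.00000000e+00,  0.00000000e+00,
         1.00000000e+00]])}
wrist {'mtx': array([[296.01398784,   0.        , 254.27099583],
       [  0.        , 296.01398784, 193.48625406],
       [  0.        ,   0.        ,   1.        ]]), 'extrinsics': array([[-9.99997921e-01, -1.83068144e-03,  8.97836669e-04,
         6.24475758e+02],
       [ 1.47346540e-03, -9.53179818e-01, -3.02400503e-01,
        -7.86459703e+01],
       [ 1.40939878e-03, -3.02398551e-01,  9.53180534e-01,
         3.73269650e+02],
       [ 0.00000000e+00,  0.00000000e+00,  0.00000000e+00,
         1.00000000e+00]])}
```

View pics/scene0.png

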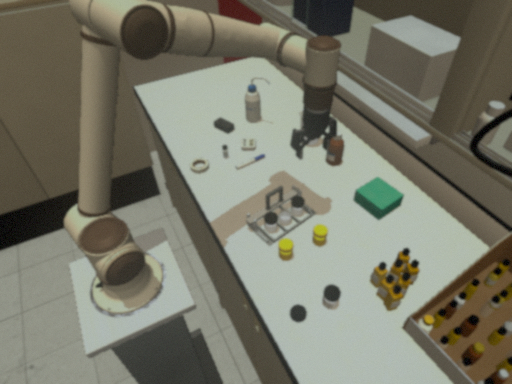

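View pics/wrist0.png

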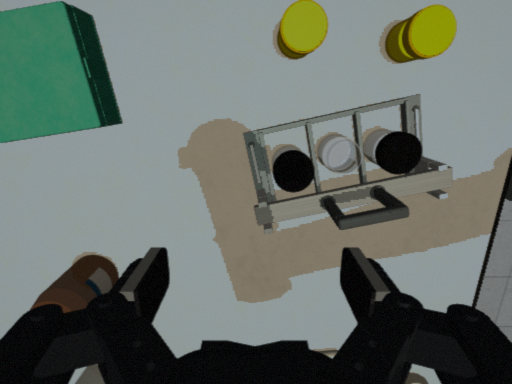

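Run:
```python
from h import *
w=lambda u,v,z:print("w",(u,v,z),onz("wrist",u,v,z).round(0))
s=lambda n,u,v,z:print(n,(u,v,z),onz("scene",u,v,z).round(0))
for a in [(293,170,61),(398,152,61),(341,221,112),(405,211,112),(262,213,46),(450,180,46),(304,26,61),(433,31,61)]: w(*a)
s("marker",236,167,8);s("marker",265,155,8);s("vial",225,148,56);s("timer",249,144,20);s("tape",200,165,15);s("bottle",335,160,0)
s("spare",332,290,61);s("edge",213,225,0);s("edge",180,165,0)
im=cv2.imread("pics/wrist0.png")[90:240,230:470];cv2.imwrite("pics/c1.png",cv2.resize(im,None,fx=3.3,fy=3.3,interpolation=cv2.INTER_CUBIC))
im=cv2.imread("pics/side0.png");cv2.imwrite("pics/s1.png",cv2.resize(im,(800,600)))
```

```text
w (293, 170, 61) [582.  -6.  61.]
w (398, 152, 61) [472. -25.  61.]
w (341, 221, 112) [542.  32. 112.]
w (405, 211, 112) [482.  22. 112.]
w (262, 213, 46) [615.  50.  46.]
w (450, 180, 46) [400.   9.  46.]
w (304, 26, 61) [ 577. -144.   61.]
w (433, 31, 61) [ 455. -140.   61.]
marker (236, 167, 8) [493. 307.   8.]
marker (265, 155, 8) [627. 317.   8.]
vial (225, 148, 56) [482. 379.  56.]
timer (249, 144, 20) [595. 399.  20.]
tape (200, 165, 15) [372. 378.  15.]
bottle (335, 160, 0) [861. 163.   0.]
spare (332, 290, 61) [ 487. -334.   61.]
edge (213, 225, 0) [304.  83.   0.]
edge (180, 165, 0) [306. 434.   0.]
```

View pics/c1.png

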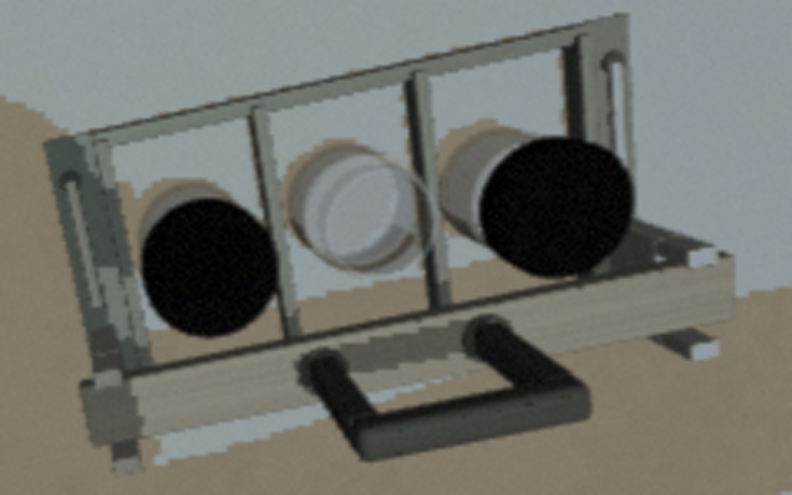

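View pics/s1.png

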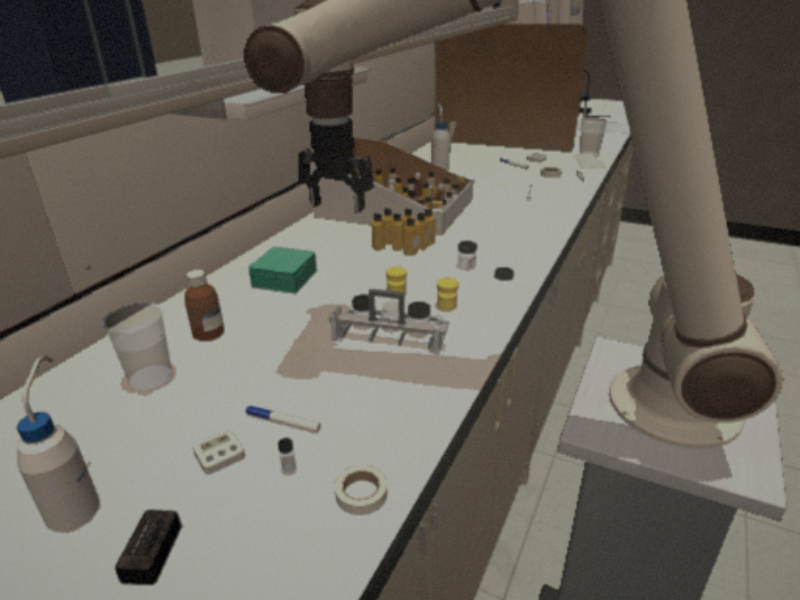

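Call:
drive_tool(
  moves=[
    [[-0.009, 0.038, 0.012, 0, 0, 0.12, 0], [-0.009, 0.038, 0.012, 0, 0, 0, 0], [0, 0, 0, 0, 0, 0, 0]],
  ],
)

```text
clock: 0.4
position: [539.6, 21.8, 209.6]
ee_rot: [-0.663, 0.748, 0.005, -0.007]
contact_force: [-1.5, -0.1, -1.9]
gripper_width: 85.5
```

Call:
drive_tool(
  moves=[
    [[0, 0, 0, 0, 0, 0.125, 0], [0, 0, 0, 0, 0, 0.125, 0], [0, 0, 0, 0, 0, 0.125, 0], [0, 0, 0, 0, 0, 0.125, 0], [0, 0, 0, 0, 0, 0.125, 0], [0, 0, 0, 0, 0, 0.125, 0], [0, 0, 0, 0, 0, 0.125, 0], [0, 0, 0, 0, 0, 0.125, 0]],
  ],
)

```text
clock: 1.07
position: [550.1, 22.5, 215.0]
ee_rot: [-0.221, 0.975, 0.0, -0.0]
contact_force: [-0.1, 0.4, 0.1]
gripper_width: 86.0
```

Call:
drive_tool(
  moves=[
    [[0, 0, 0, 0, 0, 0.12, 0], [0, 0, 0, 0, 0, 0.12, 0], [0, 0, 0, 0, 0, 0.03, 0], [0, 0, 0, 0, 0, 0, 0], [0, 0, 0, 0, 0, 0, 0]],
  ],
)

```text
clock: 1.48
position: [550.2, 22.5, 215.1]
ee_rot: [-0.091, 0.996, -0.0, -0.0]
contact_force: [-0.0, -0.1, -0.9]
gripper_width: 85.4
```

```bash
cat >> h.py <<'E'
from scipy.spatial.transform import Rotation as R
def go(target):
    s=read_state(); r=R.from_quat(s["ee_rot"]).as_matrix()
    print("pos",s["position"].round(1),"toolx",r[:,0].round(3),"tooly",r[:,1].round(3),"z",r[:,2].round(3)); 
    print("shift mm",(r.T@(np.array(target)-s["position"])).round(1))
E
python3 - <<'E'
from h import *
go([511,27,95])
P=camera_params("wrist");im=get_image("wrist");import pickle;pickle.dump(P,open("P2","wb"))
cv2.imwrite("pics/w2.png",im);cv2.imwrite("pics/w2b.png",cv2.resize(im,(800,600),interpolation=cv2.INTER_CUBIC))
E
```

```text
pos [550.2  22.5 215.1] toolx [-0.983 -0.181  0.001] tooly [-0.181  0.983  0.   ] z [-0.001 -0.    -1.   ]
shift mm [ 37.6  11.5 120.1]
```

View pics/w2b.png

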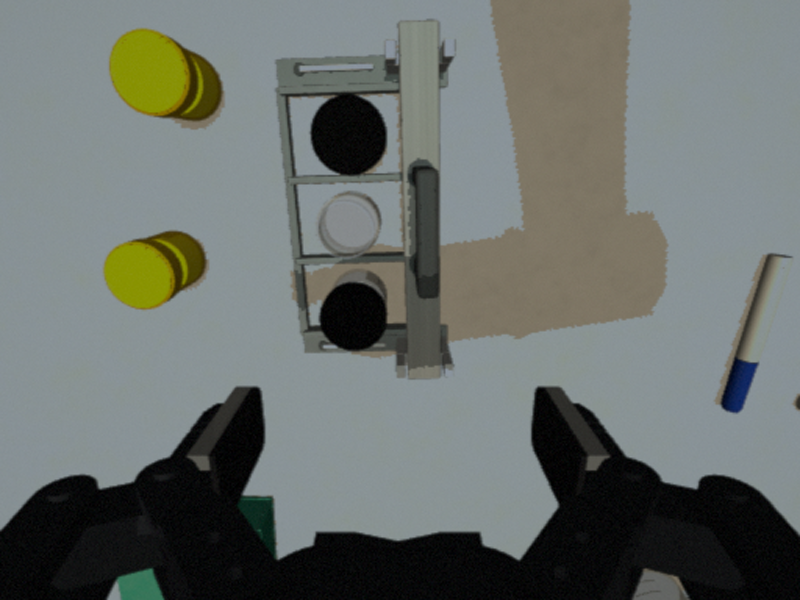

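Run:
```python
from h import *
import pickle;P=pickle.load(open("P2","rb"))
f=lambda u,v,z:onz("wrist",u*.64,v*.64,z,P)
def show(n,*a): print(n,[f(*q).round(1) for q in a])
show("grip",(424,167,112),(428,296,112))
show("bar top ends",(419,21,46),(424,378,46))
b=[f(419,21,46),f(424,378,46)]; d=b[1]-b[0];print("len",np.linalg.norm(d),"yaw",np.degrees(np.arctan2(d[1],d[0])), "mid",(b[0]+b[1])/2)
g=[f(424,167,112),f(428,296,112)]; d=g[1]-g[0];print("len",np.linalg.norm(d),"yaw",np.degrees(np.arctan2(d[1],d[0])),"mid",(g[0]+g[1])/2)
show("rear lip",(282,92,11),(304,330,11))
r=[f(282,92,11),f(304,330,11)];d=r[1]-r[0];print("yaw lip",np.degrees(np.arctan2(d[1],d[0])))
show("caps",(349,134,61),(354,316,61)); show("yellow",(150,73,61),(146,274,61)); show("marker",(778,258,12),(733,405,12)); show("open",(350,223,54))
go((g[0]+g[1])/2-[0,0,17])
```

```text
grip [array([476.8,  21.2, 112. ]), array([541.7,  36.4, 112. ])]
bar top ends [array([398.7,   6.2,  46. ]), array([622.2,  54. ,  46. ])]
len 228.5278367186798 yaw 12.075119611565764 mid [510.42611573  30.11959507  46.        ]
len 66.68007236595585 yaw 13.198870737700561 mid [509.22592166  28.78767512 112.        ]
rear lip [array([447.8, -76.4,  11. ]), array([615.3, -41.4,  11. ])]
yaw lip 11.798308865434954
caps [array([467.1, -22.9,  61. ]), array([578.6,  -2.8,  61. ])]
yellow [array([ 455.2, -138.7,   61. ]), array([ 574.4, -138.8,   61. ])]
marker [array([494.5, 298.8,  12. ]), array([617.1, 314.8,  12. ])]
open [array([519.6, -15.1,  54. ])]
pos [550.2  22.5 215.1] toolx [-0.984 -0.181  0.   ] tooly [-0.181  0.984  0.   ] z [-0. -0. -1.]
shift mm [ 39.1  13.6 120.1]
```

Call:
drive_tool(
  moves=[
    [[0.0195, 0.007, 0.02, 0, 0, -0.028, 0], [0.0195, 0.0065, 0.02, 0, 0, 0, 0], [0, 0, 0.03, 0, 0, 0, 0], [0, 0, 0.03, 0, 0, 0, 0], [0, 0, 0.02, 0, 0, 0, 0], [0, 0, 0, 0, 0, 0, 0], [0, 0, 0, 0, 0, 0, 0]],
  ],
)

```text
clock: 2.12
position: [509.3, 28.0, 94.9]
ee_rot: [-0.105, 0.995, -0.0, -0.001]
contact_force: [-0.1, -0.6, -0.6]
gripper_width: 85.2
```

Call:
drive_tool(
  moves=[
    [[0, 0, 0, 0, 0, 0, 255], [0, 0, 0, 0, 0, 0, 255], [0, 0, 0, 0, 0, 0, 255], [0, 0, 0, 0, 0, 0, 255], [0, 0, 0, 0, 0, 0, 255], [0, 0, 0, 0, 0, 0, 255], [0, 0, 0, 0, 0, 0, 255], [0, 0, 0, 0, 0, 0, 255]],
  ],
)

```text
clock: 2.78
position: [509.8, 28.4, 95.8]
ee_rot: [-0.104, 0.995, 0.0, 0.0]
contact_force: [-1.4, 1.2, 2.4]
gripper_width: 10.8
```

Call:
drive_tool(
  moves=[
    [[0, 0, -0.004, 0, 0, 0, 255], [0, 0, -0.006, 0, 0, 0, 255], [0, 0, -0.01, 0, 0, 0, 255], [0, 0, -0.015, 0, 0, 0, 255], [0, 0, -0.015, 0, 0, 0, 255], [0, 0, 0, 0, 0, 0, 255], [0, 0, 0, 0, 0, 0, 255]],
  ],
)

```text
clock: 3.37
position: [509.8, 28.4, 146.2]
ee_rot: [-0.104, 0.995, 0.0, 0.001]
contact_force: [-0.1, -0.4, -3.3]
gripper_width: 10.8
```

Call:
drive_tool(
  moves=[
    [[0, 0.015, 0, 0, 0, 0, 255], [0, 0.03, 0, 0, 0, 0, 255], [0, 0.035, 0, 0, 0, 0, 255], [0, 0.035, 0, 0, 0, 0, 255], [0, 0.035, 0, 0, 0, 0, 255], [0, 0.025, 0, 0, 0, 0, 255], [0, 0, 0, 0, 0, 0, 255], [0, 0, 0, 0, 0, 0, 255]],
  ],
)

```text
clock: 4.03
position: [472.2, 200.2, 144.2]
ee_rot: [-0.105, 0.994, -0.001, -0.001]
contact_force: [0.1, -0.3, -2.8]
gripper_width: 11.1
```

Call:
drive_tool(
  moves=[
    [[0, 0, 0.015, 0, 0, 0, 255], [0, 0, 0.02, 0, 0, 0, 255], [0, 0, 0.02, 0, 0, 0, 255], [0, 0, 0.015, 0, 0, 0, 255], [0, 0, 0.009, 0, 0, 0, 255], [0, 0, 0.005, 0, 0, 0, 255], [0, 0, 0, 0, 0, 0, 255], [0, 0, 0, 0, 0, 0, 255]],
  ],
)

```text
clock: 4.7
position: [473.6, 199.2, 61.6]
ee_rot: [-0.104, 0.995, 0.0, 0.0]
contact_force: [0.0, 0.4, -2.4]
gripper_width: 10.8
```

Still hanging just above the bench; ease down.

Call:
drive_tool(
  moves=[
    [[0, 0, 0.0015, 0, 0, 0, 255], [0, 0, 0, 0, 0, 0, 255], [0, 0, 0, 0, 0, 0, 255]],
  ],
)

```text
clock: 4.95
position: [473.3, 199.4, 60.1]
ee_rot: [-0.104, 0.995, 0.0, 0.0]
contact_force: [0.7, -0.2, -2.5]
gripper_width: 11.0
```

Call:
drive_tool(
  moves=[
    [[0, 0, 0.0, 0, 0, 0, 0], [0, 0, 0, 0, 0, 0, 0], [0, 0, 0, 0, 0, 0, 0], [0, 0, 0, 0, 0, 0, 0], [0, 0, 0, 0, 0, 0, 0], [0, 0, 0, 0, 0, 0, 0], [0, 0, 0, 0, 0, 0, 0], [0, 0, 0, 0, 0, 0, 0]],
  ],
)

```text
clock: 5.62
position: [473.2, 199.4, 59.8]
ee_rot: [-0.104, 0.995, -0.0, 0.0]
contact_force: [0.5, 0.2, 0.0]
gripper_width: 85.4
```

Call:
drive_tool(
  moves=[
    [[0, 0, -0.02, 0, 0, 0, 0], [0, 0, -0.03, 0, 0, 0, 0], [0, 0, -0.035, 0, 0, 0, 0], [0, -0.025, -0.025, 0, 0, 0, 0], [0, -0.035, 0, 0, 0, 0, 0], [0, -0.02, 0, 0, 0, 0, 0], [0, 0, 0, 0, 0, 0, 0], [0, 0, 0, 0, 0, 0, 0]],
  ],
)

```text
clock: 6.28
position: [489.8, 120.3, 169.9]
ee_rot: [-0.103, 0.995, 0.0, 0.0]
contact_force: [-0.1, 0.7, -0.1]
gripper_width: 85.6
```

Run:
```python
from h import *
import pickle
P=camera_params("wrist");im=get_image("wrist");pickle.dump(P,open("P3","wb"))
s=read_state();print(s["position"],s["clock"])
cv2.imwrite("pics/w3b.png",cv2.resize(im,(800,600),interpolation=cv2.INTER_CUBIC))
```

```text
[489.75295158 120.95814335 169.76075215] 6.3333
```

View pics/w3b.png

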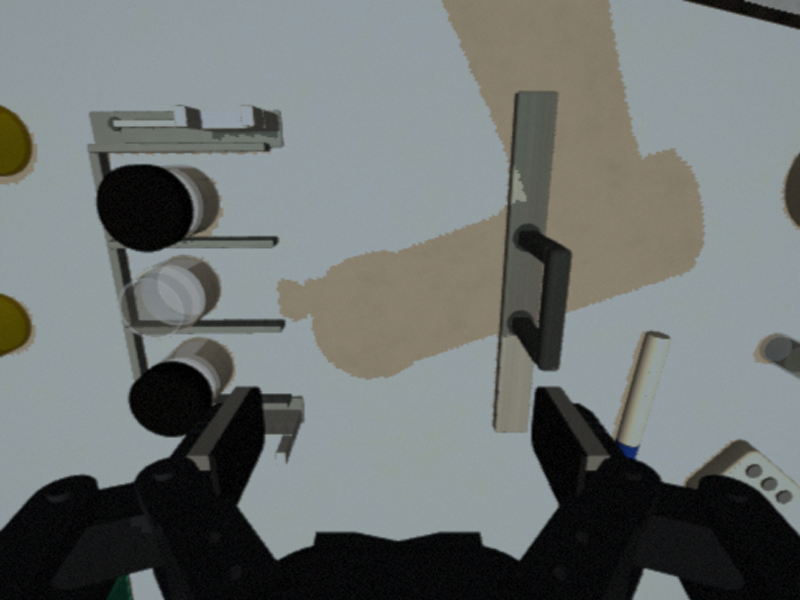

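Run:
```python
from h import *
import pickle;P=pickle.load(open("P3","rb"))
f=lambda u,v,z:onz("wrist",u*.64,v*.64,z,P).round(1)
print("near cap",f(145,208,61),"far cap",f(172,398,61),"bar",f(536,93,10),f(512,432,10))
print("rear lip",f(96,150,11),f(140,375,11))
print("rails near",f(268,148,15),f(276,241,15),f(283,326,15))
hx=np.array([.208,-.978]);hy=np.array([.978,.208]);c=np.array([517,-3.8])
for n,p in [("near",(467.1,-22.9)),("far",(578.6,-2.8)),("n2",f(145,208,61)[:2]),("f2",f(172,398,61)[:2]),("r1",f(268,148,15)[:2]),("r2",f(276,241,15)[:2]),("r3",f(283,326,15)[:2])]:
    q=np.array(p)-c;print(n,(q@hx).round(1),(q@hy).round(1))
go([467,-23,110])
```

```text
near cap [466.1 -19.9  61. ] far cap [5.752e+02 4.000e-01 6.100e+01] bar [363.3 175.4  10. ] [586.3 225.1  10. ]
rear lip [447.9 -75.6  11. ] [594.6 -43.8  11. ]
rails near [425.5  27.   15. ] [479.9  38.7  15. ] [535.9  50.5  15. ]
near 8.3 -52.8
far 11.8 60.5
n2 5.2 -53.1
f2 8.0 57.8
r1 -49.2 -83.1
r2 -49.3 -27.4
r3 -49.2 29.8
pos [489.8 121.  169.8] toolx [-0.978 -0.206 -0.   ] tooly [-0.206  0.978  0.   ] z [ 0.  0. -1.]
shift mm [  52.  -136.2   59.7]
```

Call:
drive_tool(
  moves=[
    [[0.013, -0.0335, 0.01, 0, 0, 0, 0], [0.013, -0.0335, 0.01, 0, 0, 0, 0], [0.013, -0.0335, 0.01, 0, 0, 0, 0], [0.013, -0.034, 0.01, 0, 0, 0, 0], [0, 0, 0.03, 0, 0, 0, 0], [0, 0, 0, 0, 0, 0, 0], [0, 0, 0, 0, 0, 0, 0]],
  ],
)

```text
clock: 6.92
position: [466.2, -21.0, 99.0]
ee_rot: [-0.105, 0.995, -0.0, -0.002]
contact_force: [0.3, 0.1, -0.6]
gripper_width: 85.5
```

Call:
drive_tool(
  moves=[
    [[0, 0, 0.02, 0, 0, 0, 0], [0, 0, 0.02, 0, 0, 0, 0], [0, 0, 0.02, 0, 0, 0, 0], [0, 0, 0.02, 0, 0, 0, 0], [0, 0, 0, 0, 0, 0, 0], [0, 0, 0, 0, 0, 0, 0]],
  ],
)

```text
clock: 7.42
position: [467.7, -19.9, 20.3]
ee_rot: [-0.106, 0.994, -0.0, -0.0]
contact_force: [0.3, 1.1, 0.4]
gripper_width: 85.5
```

Call:
drive_tool(
  moves=[
    [[0, 0, 0, 0, 0, 0, 60], [0, 0, 0, 0, 0, 0, 95], [0, 0, 0, 0, 0, 0, 105], [0, 0, 0, 0, 0, 0, 110], [0, 0, 0, 0, 0, 0, 114], [0, 0, 0, 0, 0, 0, 118], [0, 0, 0, 0, 0, 0, 122], [0, 0, 0, 0, 0, 0, 126]],
  ],
)

```text
clock: 8.08
position: [467.2, -21.2, 20.4]
ee_rot: [-0.104, 0.995, -0.0, 0.0]
contact_force: [-0.8, -0.2, 5.4]
gripper_width: 44.1
```

Call:
drive_tool(
  moves=[
    [[0, 0, 0, 0, 0, 0, 130], [0, 0, 0, 0, 0, 0, 134], [0, 0, 0, 0, 0, 0, 138], [0, 0, 0, 0, 0, 0, 140], [0, 0, 0, 0, 0, 0, 140]],
  ],
)

```text
clock: 8.5
position: [467.2, -21.3, 20.5]
ee_rot: [-0.104, 0.995, -0.0, 0.0]
contact_force: [-0.7, 1.1, 6.1]
gripper_width: 42.8
```

Call:
drive_tool(
  moves=[
    [[0, 0.005, 0, 0, 0, 0, 140], [0, 0.011, 0, 0, 0, 0, 140], [0, 0.015, 0, 0, 0, 0, 140], [0, 0.015, 0, 0, 0, 0, 140], [0, 0.015, 0, 0, 0, 0, 140], [0, 0.015, 0, 0, 0, 0, 140], [0, 0.015, 0, 0, 0, 0, 140], [0, 0.008, 0, 0, 0, 0, 140]],
  ],
)

```text
clock: 9.17
position: [446.6, 76.4, 20.5]
ee_rot: [-0.105, 0.994, -0.0, 0.0]
contact_force: [0.9, -4.5, 6.7]
gripper_width: 43.5
```

Call:
drive_tool(
  moves=[
    [[0, 0.006, 0, 0, 0, 0, 140], [0, 0, 0, 0, 0, 0, 140], [0, 0, 0, 0, 0, 0, 140], [0, 0, 0, 0, 0, 0, 140]],
  ],
)

```text
clock: 9.5
position: [445.5, 82.3, 20.5]
ee_rot: [-0.104, 0.995, 0.0, 0.001]
contact_force: [-2.9, 3.2, 6.6]
gripper_width: 43.4
```

Call:
drive_tool(
  moves=[
    [[0, 0, 0, 0, 0, 0, 128], [0, 0, 0, 0, 0, 0, 122], [0, 0, 0, 0, 0, 0, 114], [0, 0, 0, 0, 0, 0, 100], [0, 0, 0, 0, 0, 0, 60], [0, 0, 0, 0, 0, 0, 0], [0, 0, 0, 0, 0, 0, 0], [0, 0, 0, 0, 0, 0, 0]],
  ],
)

```text
clock: 10.17
position: [444.9, 81.4, 19.7]
ee_rot: [-0.104, 0.995, -0.0, -0.0]
contact_force: [0.1, -0.3, -0.6]
gripper_width: 86.1
```

Call:
drive_tool(
  moves=[
    [[0, 0, -0.02, 0, 0, 0, 0], [0, 0, -0.03, 0, 0, 0, 0], [0, 0, -0.035, 0, 0, 0, 0], [0, 0, -0.035, 0, 0, 0, 0], [0, 0, -0.03, 0, 0, 0, 0], [0, 0, 0, 0, 0, 0, 0], [0, 0, 0, 0, 0, 0, 0]],
  ],
)

```text
clock: 10.75
position: [445.8, 82.0, 171.6]
ee_rot: [-0.104, 0.995, 0.001, 0.002]
contact_force: [-0.5, 1.2, -0.8]
gripper_width: 85.3
```

Run:
```python
from h import *
import pickle
P=camera_params("wrist");im=get_image("wrist");pickle.dump(P,open("P4","wb"))
cv2.imwrite("pics/w4b.png",cv2.resize(im,(800,600),interpolation=cv2.INTER_CUBIC))
go([577,-1,20])
```

```text
pos [444.7  81.5 170. ] toolx [-0.978 -0.207 -0.001] tooly [-0.207  0.978  0.001] z [ 0.001  0.001 -1.   ]
shift mm [-112.3 -108.2  150. ]
```

View pics/w4b.png

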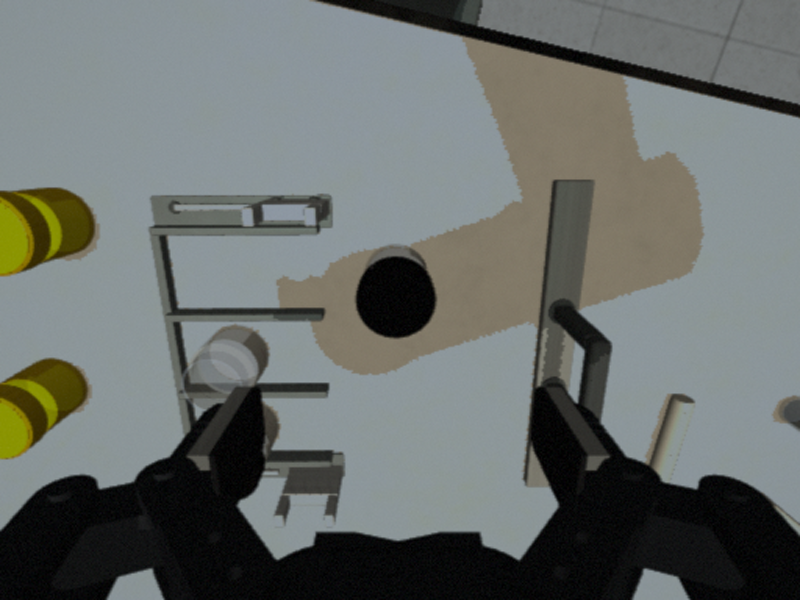

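Call:
drive_tool(
  moves=[
    [[-0.028, -0.027, 0.005, 0, 0, 0, 0], [-0.028, -0.027, 0.005, 0, 0, 0, 0], [-0.028, -0.027, 0.01, 0, 0, 0, 0], [-0.028, -0.027, 0.02, 0, 0, 0, 0], [0, 0, 0.03, 0, 0, 0, 0], [0, 0, 0, 0, 0, 0, 0], [0, 0, 0, 0, 0, 0, 0]],
  ],
)

```text
clock: 11.38
position: [573.0, -0.9, 97.4]
ee_rot: [-0.104, 0.995, -0.001, -0.004]
contact_force: [0.6, -0.2, 1.0]
gripper_width: 85.5
```

Call:
drive_tool(
  moves=[
    [[0, 0, 0.02, 0, 0, 0, 0], [0, 0, 0.02, 0, 0, 0, 0], [0, 0, 0.02, 0, 0, 0, 0], [0, 0, 0.02, 0, 0, 0, 0], [0, 0, 0, 0, 0, 0, 0], [0, 0, 0, 0, 0, 0, 0]],
  ],
)

```text
clock: 11.88
position: [575.1, 0.6, 21.5]
ee_rot: [-0.105, 0.994, -0.0, -0.0]
contact_force: [1.3, 0.8, 0.5]
gripper_width: 85.5
```

Call:
drive_tool(
  moves=[
    [[0, 0, 0, 0, 0, 0, 60], [0, 0, 0, 0, 0, 0, 95], [0, 0, 0, 0, 0, 0, 105], [0, 0, 0, 0, 0, 0, 110], [0, 0, 0, 0, 0, 0, 114], [0, 0, 0, 0, 0, 0, 118], [0, 0, 0, 0, 0, 0, 122], [0, 0, 0, 0, 0, 0, 126]],
  ],
)

```text
clock: 12.55
position: [575.8, -0.2, 21.4]
ee_rot: [-0.104, 0.995, -0.0, 0.0]
contact_force: [-0.3, -1.6, 5.3]
gripper_width: 44.0
```

Call:
drive_tool(
  moves=[
    [[0, 0, 0, 0, 0, 0, 130], [0, 0, 0, 0, 0, 0, 134], [0, 0, 0, 0, 0, 0, 138], [0, 0, 0, 0, 0, 0, 140], [0, 0, 0, 0, 0, 0, 140]],
  ],
)

```text
clock: 12.97
position: [575.8, -0.3, 21.5]
ee_rot: [-0.104, 0.995, -0.0, 0.0]
contact_force: [-1.3, -2.7, 5.8]
gripper_width: 43.5
```

Call:
drive_tool(
  moves=[
    [[0, 0.005, 0, 0, 0, 0, 140], [0, 0.011, 0, 0, 0, 0, 140], [0, 0.015, 0, 0, 0, 0, 140], [0, 0.015, 0, 0, 0, 0, 140], [0, 0.015, 0, 0, 0, 0, 140], [0, 0.015, 0, 0, 0, 0, 140], [0, 0.015, 0, 0, 0, 0, 140], [0, 0.011, 0, 0, 0, 0, 140]],
  ],
)

```text
clock: 13.63
position: [554.7, 100.7, 21.5]
ee_rot: [-0.105, 0.995, -0.0, 0.001]
contact_force: [1.2, -4.6, 5.4]
gripper_width: 43.6
```

Call:
drive_tool(
  moves=[
    [[0, 0.006, 0, 0, 0, 0, 140], [0, 0, 0, 0, 0, 0, 140], [0, 0, 0, 0, 0, 0, 140], [0, 0, 0, 0, 0, 0, 140]],
  ],
)

```text
clock: 13.97
position: [553.4, 107.2, 21.5]
ee_rot: [-0.105, 0.995, 0.001, 0.001]
contact_force: [-2.6, 2.9, 5.6]
gripper_width: 44.0
```

Call:
drive_tool(
  moves=[
    [[0, 0, 0, 0, 0, 0, 128], [0, 0, 0, 0, 0, 0, 122], [0, 0, 0, 0, 0, 0, 114], [0, 0, 0, 0, 0, 0, 100], [0, 0, 0, 0, 0, 0, 60], [0, 0, 0, 0, 0, 0, 0], [0, 0, 0, 0, 0, 0, 0], [0, 0, 0, 0, 0, 0, 0]],
  ],
)

```text
clock: 14.63
position: [552.9, 105.4, 20.5]
ee_rot: [-0.104, 0.995, -0.0, -0.0]
contact_force: [-0.5, 0.1, 0.1]
gripper_width: 85.0
```

Call:
drive_tool(
  moves=[
    [[0, 0, -0.02, 0, 0, 0, 0], [0, 0, -0.03, 0, 0, 0, 0], [0, 0, -0.035, 0, 0, 0, 0], [0, 0, -0.035, 0, 0, 0, 0], [0, 0, -0.035, 0, 0, 0, 0], [-0.02, 0, -0.02, 0, 0, 0, 0], [0, 0, 0, 0, 0, 0, 0], [0, 0, 0, 0, 0, 0, 0]],
  ],
)

```text
clock: 15.3
position: [573.3, 110.1, 196.9]
ee_rot: [-0.104, 0.995, 0.001, 0.001]
contact_force: [-0.2, -0.4, -0.6]
gripper_width: 85.2
```

Run:
```python
from h import *
import pickle
P=camera_params("wrist");im=get_image("wrist");pickle.dump(P,open("P5","wb"));print(read_state()["position"],read_state()["joint_vel"].round(3))
s=get_image("side")
s=cv2.resize(s[160:320,120:340],(700,509),interpolation=cv2.INTER_CUBIC)[:,:]
im=cv2.resize(im,(512,384));c=np.zeros((600,800,3),np.uint8)
c[:300,:400]=cv2.resize(im,(400,300));c[:300,400:]=cv2.resize(s,(400,300))
cv2.imwrite("pics/w5.png",cv2.resize(im,(800,600)));cv2.imwrite("pics/f5.png",c[:300])
```

```text
[571.95325137 109.66614554 195.12698814] [ 0.002  0.017 -0.041 -0.002 -0.001 -0.001]
```

View pics/f5.png

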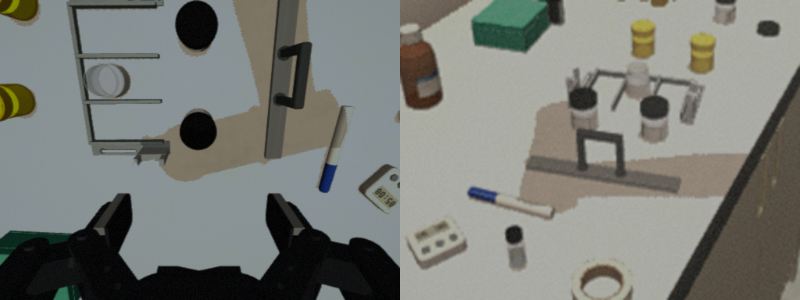

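Both capped jars stand upright outside the holder, at (196,25) and (198,130) in the wrist half. The bar lies flat, the open jar is in its lane, and the bystanders look unmoved. I'll check the numbers and then hand in.

Run:
```python
from h import *
import pickle;P=pickle.load(open("P5","rb"))
k=512/400
hx=np.array([.208,-.978]);hy=np.array([.978,.208]);c=np.array([517,-3.8])
for n,u,v,z in[("near",196,25,61),("far",198,130,61),("open",107,81,54),("bar end",289,0,10),("bar end",273,157,10)]:
    q=onz("wrist",u*k,v*k,z,P)[:2]-c;print(n,(q@hx).round(),(q@hy).round())
print(job_done())
```

```text
near -96.0 -51.0
far -98.0 61.0
open 6.0 5.0
bar end -208.0 -88.0
bar end -208.0 113.0
the job is handed in; nothing more can be done
None
```

I finished the job and handed it in at about 15.5 s of the 61 s allowed. The interface gave no verdict.

- **Bar:** I took it by the handle, lifted it straight up 50 mm out of the brackets and laid it flat on the bench. It went down gently, about 208 mm in front of the holder's middle.
- **Capped jars:** I gripped each one low on the body and slid it along its lane out through the open front, without lifting it.

**Last checks:** all from the final wrist and side pictures.

| Thing | Holder x (mm) | Holder y (mm) | Needed |
|---|---|---|---|
| Near capped jar | -96 | -51 | x -250 to -77, y within ±160 |
| Far capped jar | -98 | +61 | x -250 to -77, y within ±160 |
| Open jar | +6 | +5 | x -20 to +45 |
| Bar | -208 | n/a | over 120 mm from the holder's middle |

- Both capped jars and the open jar stand upright, and the bar lies flat.
- The bystanders visible in those pictures looked unmoved, but I judged that by eye and did not measure them again.
- The gripper was clear of everything, with its TCP at about z = 195 mm.

No check failed. Repeated measurements of the same jar differed by up to about 4 mm. That was well within the margins, and the grip centred each jar.

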